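# Put the stacked hardness reference blocks back in their nests

## Robot

A 6-joint arm with a two-finger parallel gripper is mounted at the origin on the work surface. World frame = base frame: x ahead of the robot, y to its left, z up, the work surface at z = 0. Lengths are in mm, angles in rad, forces in N, time in s.
With the tool pointing down it reaches from about 325 to 775 mm from the base axis. Payload 9.3 kg.
Tool frame: the origin (TCP) lies midway between the tips of the shut fingers; the grasp point (between the pads) lies ctrl.pinch_z behind it (ctrl.pinch_z is the distance from the TCP to the grasp point, in mm); z points along the fingers, y is the line along which they close (so a half turn about z gives the same grasp; the last joint's range is limited). The gripper opens to 85 mm and grips with 20 to 120 N. Pads are 22 mm wide; open, the fingers measure 114 mm over their backs; the gripper's body (76 mm by 85 mm) begins 54 mm behind the grasp point. The pads swing forward as they close: fully open they stand 13 mm farther back than shut.
Start: joints at [-1.353, 0.259, 0.021, 1.334, 0, 1.418], TCP at [199.292, -512.62, 231.279] pointing down, gripper open.
Joint ranges: [-3.04, 3.04], [-0.91, 1.82], [-1.04, 1.36], [-1.92, 1.95], [-1.52, 1.45], [-3.14, 3.14]. Speed limits (rad/s): [2.22, 2.22, 2.79, 3.14, 3.14, 3.14].

## Interface

Orientations are given as a unit quaternion [w, x, y, z].
In Python, from cell import ctrl, imaging, ticket gives the robot as it stands.
- The arm moves only by the shell command python3 -m jog 'ROWS'. ROWS is a JSON object of lists of equal length, an entry for each row: "delta_pos": the shift along the tool's x, y, z in m, a list of three; "angular": the turn, a rotation vector about the tool's x, y, z in rad, a list of three; "fingers": the opening, from -1 (shut) to 1 (fully open). In form: {"delta_pos": [[tx, ty, tz], ...], "angular": [[wx, wy, wz], ...], "fingers": [fingers, ...]}. A call has 1 to 10 rows; each row is the pose to reach, as a shift and turn from the pose commanded when the call began, along the tool's axes at that moment; what a row does not reach only later rows make up. A row lasts 1/8 s, in which the tool goes at most 62.5 mm and 10.7 degrees, less where a joint would pass 70% of its speed; a pose out of reach is approached as far as the arm can. A call with a gripper value outside its range is refused whole. The fingers move at their own pace and stop on an object; the grip force is fixed at half the most. Time passes only in rows, so rows that repeat a pose let the fingers close. It gives the time, the measured TCP pose, the force, the opening and the grip force at its end, in the units of the state.
- ctrl.get_state(): the state, without advancing time (a new reading comes with each control period).
- imaging.read_camera(name): name is "scene" or "top"; returns a dict with "color" (384x512x3 uint8, red, green, blue), "z_map" (384x512 float32, mm along the optical axis (not along the pixel's ray), 0 where there is no reading), "camera_matrix" (3x3 intrinsics, pixels), "rvec" (rotation vector, rad) and "tvec" (3), from world to camera coordinates, as OpenCV has them. Camera axes: x right, y down, z forward; pixel columns grow to the right and rows downward; lengths in mm; the calibration is good to about 2 mm. A picture is of the moment at which its call begins.
- ticket.sign_off(): hands the job in; it is judged then, once.
The state is a dict: "time_s": time; "qpos": joint angles; "joint_velocities": joint speeds; "joint_efforts": joint torques, N m; "position": TCP position; "tool_rot": TCP orientation; "wrist_force": force on the tool from outside, world axes, zero at the start; "moment": the same for the moment, N m; "width": finger opening in mm; "grasp_force": force on a finger pad.
Only numpy, scipy, OpenCV 4.12 (cv2) and the standard library are available. Lean on these libraries where they do the work, as an engineer would, in place of code of your own. Each camera call takes 0.05 s, during which the arm holds its last target. There are 200 camera calls.

## Task

Take apart the stack of four steel reference blocks on the platen, working from the top down, one block at a time, and carry each straight to the wooden nest of its own shape: the rectangular, hexagonal, round and square one. Set each block down inside the lip of its nest, lying flat on the nest's floor, without dropping or slamming it, and leave all four there at rest.

Things in the scene. Friction and masses are not known exactly. Their poses are not given: they have to be found in the camera images.
- bar_block: Steel hardness reference block, loose, 22 mm thick. Origin: centre of its underside; z up. Bright. Rectangle of 32 mm along its x by 18 mm along its y (grip across y). At the start the topmost and smallest of the stack.
- hex_block: Steel hardness reference block, loose, 22 mm thick. Origin: centre of its underside; z up. Dark (blackened). Regular hexagon, 38 mm across flats; one pair of flats faces its +y and -y, the corners on +x and -x are 44 mm apart. At the start second from the top.
- round_block: Steel hardness reference block, loose, 22 mm thick. Origin: centre of its underside; z up. Bright. Disc of 52 mm diameter. At the start third from the top, resting on the square block.
- square_block: Steel hardness reference block, loose, 22 mm thick. Origin: centre of its underside; z up. Dark (blackened). Square, 66 mm by 66 mm, sides along its x and y, about 0.7 kg. At the start at the bottom of the stack, resting on the platen.
- platen: Bright round steel plate fixed to the bench, 104 mm diameter, 12 mm high, on which the four blocks are stacked at the start, each within about 4 mm of the centre of the one below and turned at random. Origin: centre of its underside, on the bench. Its place changes with those of the nests.
- bar_nest: Low wooden storage nest fixed to the bench, with a flat floor 4 mm above the bench and a 6 mm wide lip that stands 6 mm above the floor (10 mm above the bench); there is 9 mm of play all round its block. Origin: centre of its underside, on the bench; z up. Rectangular, inside 50 mm along its x by 36 mm along its y, outside 62 by 48 mm.
- hex_nest: Low wooden storage nest fixed to the bench, with a flat floor 4 mm above the bench and a 6 mm wide lip that stands 6 mm above the floor (10 mm above the bench); there is 9 mm of play all round its block. Origin: centre of its underside, on the bench; z up. Hexagonal, inside 56 mm across flats, outside 68 mm; flats face its +y and -y.
- round_nest: Low wooden storage nest fixed to the bench, with a flat floor 4 mm above the bench and a 6 mm wide lip that stands 6 mm above the floor (10 mm above the bench); there is 9 mm of play all round its block. Origin: centre of its underside, on the bench; z up. Round, inside diameter 70 mm, outside about 82 mm.
- square_nest: Low wooden storage nest fixed to the bench, with a flat floor 4 mm above the bench and a 6 mm wide lip that stands 6 mm above the floor (10 mm above the bench); there is 9 mm of play all round its block. Origin: centre of its underside, on the bench; z up. Square, inside 84 mm, outside 96 mm, sides along its x and y.
Not all that is in view belongs to the job. Several things have the shape of the bar_block; the one meant has the colours described above.

How it is judged (in metres and radians):
On the way, in this order (a step that is already met when the one before it is completed fails the run):
1. the rectangular block lies flat in the rectangular nest, let go (horizontal distance between bar_block and bar_nest below 0.014 m and z of bar_block in the frame of bar_nest between 0.0015 and 0.0065 m and angle between bar_block's own z axis and vertical below 0.08 rad and linear speed of bar_block below 0.01 m/s and contact force between bar_block and the fingers below 0.2 N), for 0.2 s.
2. the hexagonal block lies flat in the hexagonal nest, let go (horizontal distance between hex_block and hex_nest below 0.014 m and z of hex_block in the frame of hex_nest between 0.0015 and 0.0065 m and angle between hex_block's own z axis and vertical below 0.08 rad and linear speed of hex_block below 0.01 m/s and contact force between hex_block and the fingers below 0.2 N), for 0.2 s.
3. the round block lies flat in the round nest, let go (horizontal distance between round_block and round_nest below 0.014 m and z of round_block in the frame of round_nest between 0.0015 and 0.0065 m and angle between round_block's own z axis and vertical below 0.08 rad and linear speed of round_block below 0.01 m/s and contact force between round_block and the fingers below 0.2 N), for 0.2 s.
4. the square block lies flat in the square nest, let go (horizontal distance between square_block and square_nest below 0.014 m and z of square_block in the frame of square_nest between 0.0015 and 0.0065 m and angle between square_block's own z axis and vertical below 0.08 rad and linear speed of square_block below 0.01 m/s and contact force between square_block and the fingers below 0.2 N), for 0.2 s.
At the end, for the whole second after the job is handed in: Each of the four blocks lies flat on the floor of the nest of its own shape (centre within 14 mm of the nest's centre, underside within 2.5 mm of the nest's floor, tilt under 0.08 rad), is let go, and is at rest (under 10 mm/s) (all of step 1 and all of step 2 and all of step 3 and all of step 4); the robot touches nothing.
It fails at once if the rectangular block is dropped (falls free faster than 0.55 m/s, that is from more than about 15 mm) (linear speed of bar_block above 0.55 m/s and contact force between bar_block and the fingers below 0.05 N).
It fails at once if the hexagonal block is dropped (falls free faster than 0.55 m/s, that is from more than about 15 mm) (linear speed of hex_block above 0.55 m/s and contact force between hex_block and the fingers below 0.05 N).
It fails at once if the round block is dropped (falls free faster than 0.55 m/s, that is from more than about 15 mm) (linear speed of round_block above 0.55 m/s and contact force between round_block and the fingers below 0.05 N).
It fails at once if the square block is dropped (falls free faster than 0.55 m/s, that is from more than about 15 mm) (linear speed of square_block above 0.55 m/s and contact force between square_block and the fingers below 0.05 N).
It fails at once if a block is slammed into its nest (over 90 N between them) (contact force between bar_block and bar_nest above 90 N or contact force between hex_block and hex_nest above 90 N or contact force between round_block and round_nest above 90 N or contact force between square_block and square_nest above 90 N).
It also fails if it takes over 112 s, if anything falls off the work surface, if the arm or the gripper's body presses on something with over 40 N, if the wrist force passes 120 N, or if a joint passes its speed limit or range.

## Working session

There is one attempt and no reset: what is moved stays moved. The work goes in short steps, Python scripts to look and compute and a shell command to move; the robot and the scene stay as the last step left them, time stands still between calls to the robot, and variables do not carry over. Pictures are saved under pics/ and viewed, at most 14 in all, crops included, and the job is handed in when it is done.

```bash
ls; mkdir -p pics; cat > h.py <<'E'
import numpy as np, cv2
from cell import ctrl, imaging, ticket
def cam(n):
    d=imaging.read_camera(n)
    R=cv2.Rodrigues(np.array(d["rvec"],float))[0]; t=np.array(d["tvec"],float).ravel(); K=np.array(d["camera_matrix"],float)
    z=d["z_map"]; v,u=np.mgrid[:z.shape[0],:z.shape[1]]
    P=np.stack([(u-K[0,2])/K[0,0]*z,(v-K[1,2])/K[1,1]*z,z],-1)
    W=(P-t)@R
    W[z==0]=np.nan
    return d["color"],W,(K,R,t)
def save(n,c,s=1.5): cv2.imwrite("pics/"+n,cv2.resize(c[:,:,::-1],None,fx=s,fy=s,interpolation=cv2.INTER_CUBIC))
E
python3 - <<'E'
from h import *
print(ctrl.get_state(),ctrl.pinch_z)
for n in("top","scene"):
    c,W,k=cam(n); save(n+"0.png",c); print(n,-k[1].T@k[2],k[0][0,0])
    np.savez(n+"0.npz",c=c,W=W)
E
```

```text
pics
{'time_s': 0.0, 'qpos': array([-1.35258795e+00,  2.59201762e-01,  2.07533933e-02,  1.33368332e+00,
       -1.53231834e-05,  1.41815173e+00]), 'joint_velocities': array([ 0.00101803, -0.00030748, -0.00095788,  0.0001524 , -0.00043872,
       -0.00165815]), 'joint_efforts': array([ 9.38405465e-04, -5.55638409e+01,  3.44534397e+01,  1.34195064e-02,
       -3.41370278e-04,  7.10531282e-06]), 'position': array([ 199.2335629 , -512.34847391,  230.65766778]), 'tool_rot': array([-6.67071023e-04,  9.82857490e-01,  1.84365690e-01, -2.95413974e-05]), 'wrist_force': array([-0.28192197,  0.46769709,  0.34201406]), 'moment': array([ 0.04858917, -0.00628667, -0.06083942]), 'grasp_force': 0.0, 'width': 85.81698883775343} 18.700000000000003
top [ 349.16666192    9.6493793  1016.21000667] 459.4313570692948
scene [900.48413468 345.66005115 897.11759272] 452.70656986011926
```

View pics/top0.png

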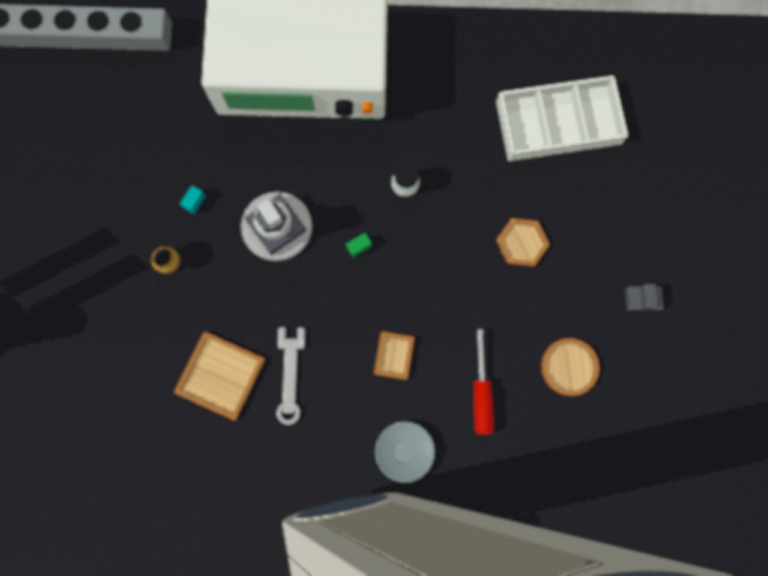

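View pics/scene0.png

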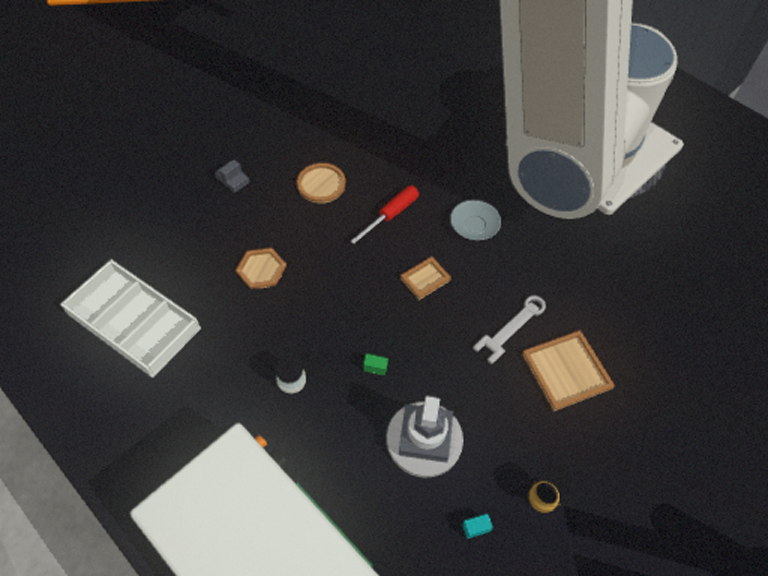

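The top view shows the stack on the platen at about (276,226). The nests are at: square (219,376), bar (394,355), hex (523,242), round (570,367), all in picture pixels at 1.5x. The scene view confirms this. Next I measure them.

```bash
python3 - <<'E'
from h import *
def rect(p):
    (c,s,a)=cv2.minAreaRect(p.astype(np.float32)); return np.round(c,1),np.round(s,1),round(a,1)
def circ(p): 
    c,r=cv2.minEnclosingCircle(p.astype(np.float32)); return np.round(c,1),round(r,1)
for n in("top","scene"):
    d=np.load(n+"0.npz"); c=d["c"];W=d["W"]
    hsv=cv2.cvtColor(c,cv2.COLOR_RGB2HSV)
    m=((hsv[...,0]>5)&(hsv[...,0]<28)&(hsv[...,1]>70)&(hsv[...,2]>90)&(abs(W[...,2])<30)).astype(np.uint8)
    m=cv2.morphologyEx(m,cv2.MORPH_CLOSE,np.ones((3,3)))
    k,l,st,ce=cv2.connectedComponentsWithStats(m)
    for i in range(1,k):
        if st[i,4]>250:
            p=W[l==i]; p=p[np.isfinite(p[:,2])]
            z=np.median(p[:,2]); print(n,"nest",ce[i].round(),st[i,4],"z",z.round(1),rect(p[:,:2]),circ(p[:,:2]),p[:,:2].mean(0).round(1))
    if n=="top": s0=np.nanmedian(W[146:156,179:189].reshape(-1,3),0); print(s0)
    near=np.hypot(W[...,0]-s0[0],W[...,1]-s0[1])<60
    print(np.histogram(W[near][:,2],bins=np.arange(-10,115,5)))
    for nm,zt in(("bar",100),("hex",78),("round",56),("square",34),("platen",12)):
        q=near&(abs(W[...,2]-zt)<5)
        p=W[q]
        if len(p)>5: print(n,nm,len(p),np.median(p[:,2]).round(1),rect(p[:,:2]),circ(p[:,:2]))
a=np.load("top0.npz");b=np.load("scene0.npz")
x=cv2.resize(a["c"][115:190,145:225,::-1],None,fx=6,fy=6,interpolation=cv2.INTER_CUBIC)
cv2.imwrite("pics/crop0.png",x)
E
```

```text
top nest [348. 161.] 857 z 4.8 (array([ 608.9, -205.3]), array([79. , 74.4]), 84.8) (array([ 608.5, -205.7]), 41.4) [ 606.8 -204.3]
top nest [146. 250.] 2128 z 4.4 (array([397.7, 242.2]), array([101.4, 100.3]), 66.9) (array([396.6, 241.6]), 68.5) [397.2 241.2]
top nest [262. 237.] 704 z 4.7 (array([432.5, -12.5]), array([52.2, 66.8]), 81.3) (array([432.4, -12.8]), 39.1) [431.6 -12.2]
top nest [380. 244.] 1206 z 4.8 (array([ 420.8, -273.5]), array([84.5, 87. ]), 1.7) (array([ 420.3, -273.2]), 43.9) [ 419.7 -271.9]
[602.3169954  157.78181277  76.38391888]
(array([  5, 439, 367, 103, 415,  27,  20,  24, 283, 111,  10,  13,  67,
        73,  11,  11,  24, 115,  13,  10,   5,  81,  56,   0]), array([-10,  -5,   0,   5,  10,  15,  20,  25,  30,  35,  40,  45,  50,
        55,  60,  65,  70,  75,  80,  85,  90,  95, 100, 105, 110]))
top bar 137 99.7 (array([618.4, 165.1]), array([33.2, 17.9]), 33.9) (array([618.4, 164.9]), 17.5)
top hex 143 77.5 (array([616.8, 165.6]), array([37.1, 40.1]), 24.0) (array([618.7, 166.4]), 21.4)
top round 134 55.3 (array([619.7, 166.8]), array([48.3, 51.2]), 35
[... 850 characters left out ...]
 24,  18,  27, 160,  15,  12,   9, 120,  39,   0]), array([-10,  -5,   0,   5,  10,  15,  20,  25,  30,  35,  40,  45,  50,
        55,  60,  65,  70,  75,  80,  85,  90,  95, 100, 105, 110]))
scene bar 159 99.0 (array([618.2, 165.6]), array([32.7, 18. ]), 33.9) (array([618.8, 165.8]), 17.7)
scene hex 187 77.5 (array([621.8, 169.8]), array([36.4, 37.8]), 37.7) (array([619.1, 168.1]), 21.3)
scene round 201 55.4 (array([625.6, 170.8]), array([42.2, 50.9]), 30.1) (array([621.6, 168.2]), 26.0)
scene square 448 33.3 (array([621.3, 167.6]), array([67., 66.]), 37.6) (array([621. , 167.6]), 44.7)
scene platen 486 11.4 (array([617.5, 164.3]), array([ 85.9, 103.2]), 35.6) (array([622. , 167.5]), 51.9)
```

View pics/crop0.png

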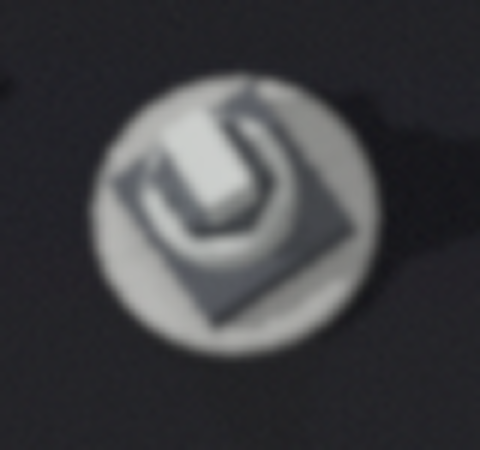

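```bash
cat >> h.py <<'E'
from scipy.spatial.transform import Rotation as Ro
def go(*targets):
    "print shift (m) and turn (rad) in the present tool axes to world x,y,z (mm), yaw (deg) of tool x, tool down"
    s=ctrl.get_state(); q=s["tool_rot"]; R=Ro.from_quat([q[1],q[2],q[3],q[0]]); p=s["position"]
    f=lambda a:np.round(a,4).tolist()
    for x,y,z,yaw in targets:
        h=np.radians(yaw)/2; T=Ro.from_rotvec(np.pi*np.array([np.cos(h),np.sin(h),0]))
        print(f(R.inv().apply(np.array([x,y,z])-p)/1000), f((R.inv()*T).as_rotvec()), "q6 end ~",round(np.degrees(np.arctan2(y,x))-yaw+180,0))
    print("now",p.round(1),"yaw",round(np.degrees(np.arctan2(*R.apply([1,0,0])[1::-1])),1),"q6",round(np.degrees(s["qpos"][5]),0),"t",round(s["time_s"],1),"w",round(s["width"],1),"F",s["wrist_force"].round(1))
E
python3 -c "
from h import *
go((500,0,220,118),(618.4,165.3,180,-146))"
```

```text
[0.466, -0.3686, 0.0113] [-0.0007, -0.0012, -1.6887] q6 end ~ 62.0
[0.6362, -0.4797, 0.0514] [-0.0005, 0.0017, 2.919] q6 end ~ 341.0
now [ 199.2 -512.4  230.7] yaw 21.2 q6 81.0 t 0.1 w 85.2 F [-0.8  0.8 -0.7]
```

```bash
python3 -m jog '{"delta_pos":[[0.466,-0.3686,0.0113],[0.466,-0.3686,0.0113],[0.466,-0.3686,0.0113],[0.466,-0.3686,0.0113],[0.466,-0.3686,0.0113],[0.466,-0.3686,0.0113],[0.466,-0.3686,0.0113],[0.466,-0.3686,0.0113],[0.466,-0.3686,0.0113],[0.466,-0.3686,0.0113]],"angular":[[0,0,-1.689],[0,0,-1.689],[0,0,-1.689],[0,0,-1.689],[0,0,-1.689],[0,0,-1.689],[0,0,-1.689],[0,0,-1.689],[0,0,-1.689],[0,0,-1.689]],"fingers":[1,1,1,1,1,1,1,1,1,1]}'
python3 -c "
from h import *
go((618.4,165.3,180,-146))"
```

```text
time_s: 1.35
position: [500.8, 2.5, 219.5]
tool_rot: [-0.0, 0.513, 0.859, 0.0]
wrist_force: [0.5, 0.0, 0.1]
width: 85.6
grasp_force: 0.0
[0.0875, 0.1807, 0.0395] [0.0002, -0.0007, -1.67] q6 end ~ 341.0
now [500.8   2.5 219.5] yaw 118.3 q6 52.0 t 1.4 w 85.6 F [0.5 0.  0.1]
```

```bash
python3 -m jog '{"delta_pos":[[0.0875,0.181,0.0395],[0.0875,0.181,0.0395],[0.0875,0.181,0.0395],[0.0875,0.181,0.0395],[0.0875,0.181,0.0395],[0.0875,0.181,0.0395],[0.0875,0.181,0.0395],[0.0875,0.181,0.0395],[0.0875,0.181,0.0395],[0.0875,0.181,0.0395]],"angular":[[0,0,-1.67],[0,0,-1.67],[0,0,-1.67],[0,0,-1.67],[0,0,-1.67],[0,0,-1.67],[0,0,-1.67],[0,0,-1.67],[0,0,-1.67],[0,0,-1.67]],"fingers":[0,0,0,0,0,0,0,0,0,0]}'
python3 - <<'E'
from h import *
go((618.4,165.3,86.5,-146))
c,W,k=cam("scene"); save("s1.png",c[220:345,210:370],5)
go((618.4,165.3,86.5,-146))
E
```

```text
time_s: 2.6
position: [618.6, 162.0, 180.1]
tool_rot: [-0.0, -0.289, 0.957, 0.0]
wrist_force: [1.0, 0.9, -0.1]
width: 42.7
grasp_force: 0.0
[-0.0017, 0.0028, 0.0936] [0.0003, -0.0007, -0.0064] q6 end ~ 341.0
now [618.6 162.  180.1] yaw -146.4 q6 -26.0 t 2.6 w 42.7 F [ 1.   0.9 -0.1]
[-0.0016, 0.0028, 0.0936] [0.0003, -0.0006, -0.0089] q6 end ~ 341.0
now [618.6 162.1 180.1] yaw -146.5 q6 -26.0 t 2.6 w 42.6 F [-0.3  0.2 -0.2]
```

View pics/s1.png

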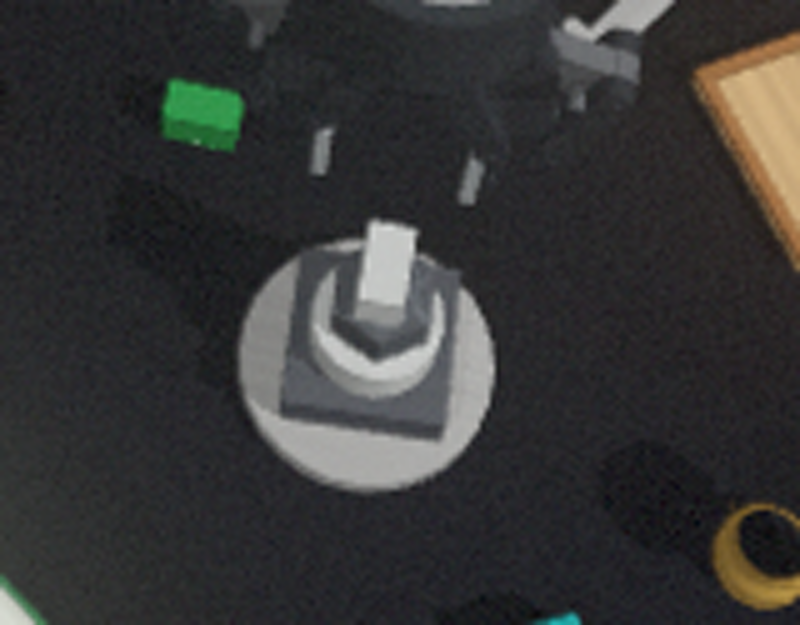

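The open fingers stand over the bar, correctly aligned with its short side. The bar is still centred at crop (388,265).

```bash
python3 -m jog '{"delta_pos":[[-0.0017,0.0028,0],[-0.0017,0.0028,0.03],[-0.0017,0.0028,0.06],[-0.0017,0.0028,0.08],[-0.0017,0.0028,0.0936],[-0.0017,0.0028,0.0936],[-0.0017,0.0028,0.0936],[-0.0017,0.0028,0.0936]],"angular":[[0,0,-0.008],[0,0,-0.008],[0,0,-0.008],[0,0,-0.008],[0,0,-0.008],[0,0,-0.008],[0,0,-0.008],[0,0,-0.008]],"fingers":[0,0,0,0,0,0,0,0]}'
python3 -m jog '{"delta_pos":[[0,0,0],[0,0,0],[0,0,0],[0,0,0],[0,0,0],[0,0,0]],"angular":[[0,0,0],[0,0,0],[0,0,0],[0,0,0],[0,0,0],[0,0,0]],"fingers":[-1,-1,-1,-1,-1,-1]}'
python3 -m jog '{"delta_pos":[[0,0,-0.01],[0,0,-0.04],[0,0,-0.08],[0,0,-0.1],[0,0,-0.1]],"angular":[[0,0,0],[0,0,0],[0,0,0],[0,0,0],[0,0,0]],"fingers":[-1,-1,-1,-1,-1]}'
python3 -c "
from h import *
go((432,-12.3,186,171.5),(432,-12.3,60,171.5))"
```

```text
time_s: 3.65
position: [619.1, 165.4, 87.8]
tool_rot: [0.001, -0.294, 0.956, -0.0]
wrist_force: [-0.4, 0.3, 0.2]
width: 42.8
grasp_force: 0.0
time_s: 4.4
position: [618.9, 165.4, 87.6]
tool_rot: [0.001, -0.294, 0.956, -0.0]
wrist_force: [-0.3, -0.4, 5.8]
width: 16.4
grasp_force: 59.3
time_s: 5.03
position: [619.2, 165.5, 188.6]
tool_rot: [0.001, -0.294, 0.956, -0.0]
wrist_force: [-0.5, -0.5, -1.6]
width: 16.2
grasp_force: 58.6
[0.2548, -0.0419, 0.002] [-0.0003, 0.003, 0.7446] q6 end ~ 7.0
[0.2551, -0.0418, 0.128] [-0.0003, 0.003, 0.7446] q6 end ~ 7.0
now [619.2 165.5 188.6] yaw -145.8 q6 -27.0 t 5.0 w 16.2 F [-0.5 -0.5 -1.6]
```

```bash
python3 -m jog '{"delta_pos":[[0.06,-0.01,0],[0.12,-0.02,0],[0.17,-0.028,0],[0.21,-0.036,0],[0.2549,-0.0419,0.02],[0.2549,-0.0419,0.06],[0.2549,-0.0419,0.1],[0.2549,-0.0419,0.128],[0.2549,-0.0419,0.128],[0.2549,-0.0419,0.128]],"angular":[[0,0,0.18],[0,0,0.36],[0,0,0.54],[0,0,0.7446],[0,0,0.7446],[0,0,0.7446],[0,0,0.7446],[0,0,0.7446],[0,0,0.7446],[0,0,0.7446]],"fingers":[-1,-1,-1,-1,-1,-1,-1,-1,-1,-1]}'
python3 - <<'E'
from h import *
c,W,k=cam("scene"); save("s2.png",c[130:250,215:375],5)
c,W,k=cam("top"); save("t2.png",c[170:290,180:340],5)
go((432,-12.3,15,171.5))
E
```

```text
time_s: 6.28
position: [431.4, -12.5, 59.4]
tool_rot: [0.0, 0.074, 0.997, -0.0]
wrist_force: [-0.6, -0.1, 0.3]
width: 16.1
grasp_force: 58.8
[-0.0, 0.0003, 0.0448] [-0.0001, 0.0016, 0.0001] q6 end ~ 7.0
now [431.9 -12.6  59.8] yaw 171.5 q6 -4.0 t 6.4 w 16.4 F [-1.  -0.4 -0.6]
```

View pics/s2.png

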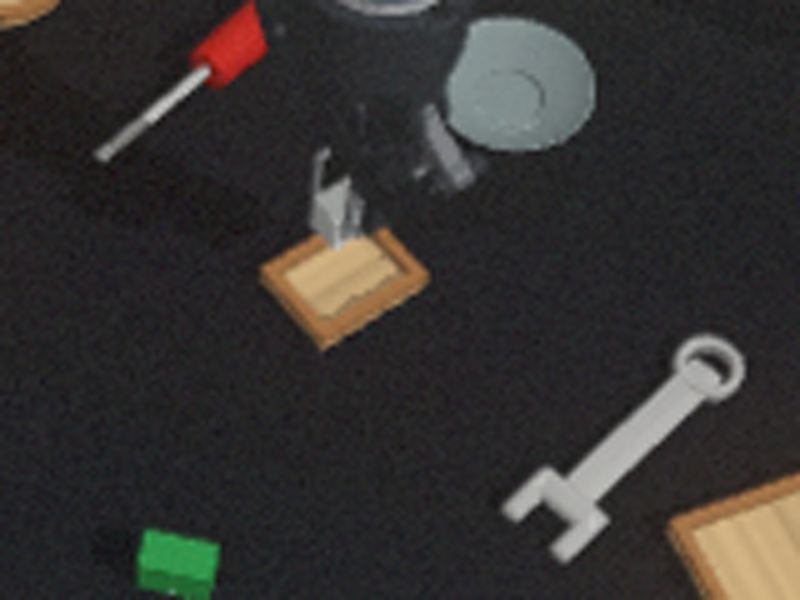

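The bar sits level between the pads, over the nest at crop (340,290). I lower it.

```bash
python3 -m jog '{"delta_pos":[[0,0,0.02],[0,0,0.036],[0,0,0.041],[0,0,0.043],[0,0,0.0448],[0,0,0.0448]],"angular":[[0,0,0],[0,0,0],[0,0,0],[0,0,0],[0,0,0],[0,0,0]],"fingers":[-1,-1,-1,-1,-1,-1]}'
python3 -m jog '{"delta_pos":[[0,0,0.001],[0,0,0.001]],"angular":[[0,0,0],[0,0,0]],"fingers":[-1,-1]}'
```

```text
time_s: 7.12
position: [431.4, -12.5, 14.4]
tool_rot: [0.0, 0.074, 0.997, -0.0]
wrist_force: [0.7, 0.4, -0.6]
width: 16.1
grasp_force: 58.8
time_s: 7.38
position: [431.5, -12.5, 13.5]
tool_rot: [0.0, 0.074, 0.997, -0.0]
wrist_force: [-1.6, 0.1, 4.3]
width: 16.3
grasp_force: 59.5
```

```bash
python3 -m jog '{"delta_pos":[[0,0,0],[0,0,0],[0,0,0],[0,0,-0.005],[0,0,-0.04],[0,0,-0.09],[0,0,-0.15],[0,0,-0.17],[0,0,-0.17]],"angular":[[0,0,0],[0,0,0],[0,0,0],[0,0,0],[0,0,0],[0,0,0],[0,0,0],[0,0,0],[0,0,0]],"fingers":[-0.4,-0.2,0,0,0,0,0.4,0.4,0.4]}'
python3 - <<'E'
from h import *
def rect(p):
    (c,s,a)=cv2.minAreaRect(p.astype(np.float32)); return np.round(c,1),np.round(s,1),round(a,1)
out=[]
for n in("scene","top"):
    c,W,k=cam(n)
    m=(np.hypot(W[...,0]-432,W[...,1]+12)<35)&(abs(W[...,2]-26)<4); p=W[m]
    print(n,"bar",len(p), len(p) and (rect(p[:,:2]),np.median(p[:,2])))
    m=(np.hypot(W[...,0]-619,W[...,1]-166)<40)
    for nm,zt in(("hex",78),("round",56),("square",34)):
        p=W[m&(abs(W[...,2]-zt)<5)]
        if len(p)>5:
            h=cv2.convexHull(p[:,:2].astype(np.float32)); 
            print(n,nm,len(p),np.median(p[:,2]).round(1),rect(p[:,:2]),np.round(cv2.minEnclosingCircle(h)[0],1))
            if nm=="hex":
                # calipers: width versus direction
                w=[np.ptp(p[:,:2]@[np.cos(a),np.sin(a)]) for a in np.radians(range(0,180,5))]
                print("width by dir",dict(zip(range(0,180,5),np.round(w,1))))
    out.append(cv2.resize(c[210:300,220:330] if n=="scene" else c[115:190,145:235],(396,330),interpolation=cv2.INTER_CUBIC))
cv2.imwrite("pics/h3.png",np.hstack(out)[:,:,::-1])
E
```

```text
time_s: 8.5
position: [431.9, -12.6, 184.6]
tool_rot: [0.002, 0.074, 0.997, -0.0]
wrist_force: [0.9, 0.0, -0.4]
width: 59.6
grasp_force: 0.0
scene bar 94 ((array([431.9, -12.9]), array([19. , 33.8]), 79.3), np.float64(25.14367151740602))
scene hex 335 77.3 (array([619.4, 167.8]), array([42.7, 36.7]), 43.7) [618.8 168.3]
width by dir {0: np.float64(39.9), 5: np.float64(39.2), 10: np.float64(40.1), 15: np.float64(41.4), 20: np.float64(42.4), 25: np.float64(43.1), 30: np.float64(43.4), 35: np.float64(43.4), 40: np.float64(43.1), 45: np.float64(42.5), 50: np.float64(42.0), 55: np.float64(41.2), 60: np.float64(40.2), 65: np.float64(39.2), 70: np.float64(38.2), 75: np.float64(38.9), 80: np.float64(40.0), 85: np.float64(40.8), 90: np.float64(41.5), 95: np.float64(41.9), 100: np.float64(42.0), 105: np.float64(41.8), 110: np.float64(41.2), 115: np.float64(40.6), 120: np.float64(39.8), 125: np.float64(38.7), 130: np.float64(37.4), 135: np.float64(37.1), 140: np.float64(38.5), 145: np.float64(39.6), 150: np.float64(40.5), 155: np.float64(41.0), 160: np.float64(41.2), 165: np.float64(41.1), 170:
[... 596 characters left out ...]
64(40.7), 65: np.float64(39.6), 70: np.float64(38.7), 75: np.float64(39.0), 80: np.float64(39.6), 85: np.float64(40.0), 90: np.float64(40.3), 95: np.float64(40.4), 100: np.float64(40.7), 105: np.float64(40.7), 110: np.float64(40.5), 115: np.float64(39.9), 120: np.float64(39.0), 125: np.float64(37.9), 130: np.float64(37.8), 135: np.float64(38.5), 140: np.float64(39.7), 145: np.float64(40.8), 150: np.float64(41.5), 155: np.float64(41.9), 160: np.float64(41.9), 165: np.float64(41.7), 170: np.float64(41.5), 175: np.float64(41.3)}
top round 138 56.1 (array([620.1, 167.1]), array([49.7, 51.1]), 32.6) [620.9 167. ]
top square 360 33.7 (array([620.6, 166.3]), array([66.1, 65.8]), 37.9) [618.8 166. ]
```

View pics/h3.png

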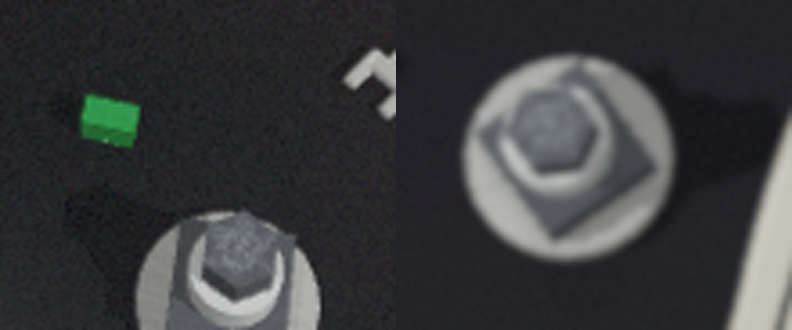

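The bar lies flat in its nest, at (432,-13) with its top at z 25. The hex is uncovered at about (618.7,167), with flat normals at 10°/70°/130°.

```bash
python3 -c "
from h import *
go((618.7,167.2,150,160),(618.7,167.2,63.5,160))"
```

```text
[-0.1593, 0.2054, 0.0323] [0.0, -0.0007, 0.2007] q6 end ~ 35.0
[-0.1594, 0.2054, 0.1188] [0.0, -0.0007, 0.2007] q6 end ~ 35.0
now [430.8 -12.4 182.4] yaw 171.5 q6 -4.0 t 8.6 w 59.7 F [ 0.   0.2 -0.4]
```

```bash
python3 -m jog '{"delta_pos":[[-0.035,0.045,0],[-0.07,0.09,0],[-0.105,0.135,0],[-0.14,0.18,0.01],[-0.1593,0.2054,0.032],[-0.1593,0.2054,0.032],[-0.1593,0.2054,0.032]],"angular":[[0,0,0.05],[0,0,0.1],[0,0,0.15],[0,0,0.2],[0,0,0.2007],[0,0,0.2007],[0,0,0.2007]],"fingers":[0.4,0.4,0.4,0.4,0.4,0.4,0.4]}'
python3 -c "
from h import *
go((618.7,167.2,63.5,160))"
```

```text
time_s: 9.48
position: [618.3, 166.9, 149.8]
tool_rot: [-0.001, 0.174, 0.985, -0.0]
wrist_force: [-0.4, -0.7, -0.6]
width: 59.7
grasp_force: 0.0
[-0.0004, 0.0006, 0.0863] [-0.0014, -0.0022, 0.0002] q6 end ~ 35.0
now [618.3 166.9 149.8] yaw 160.0 q6 28.0 t 9.5 w 59.7 F [-0.4 -0.7 -0.6]
```

```bash
python3 -m jog '{"delta_pos":[[-0.0004,0.0005,0.03],[-0.0004,0.0005,0.06],[-0.0004,0.0005,0.08],[-0.0004,0.0005,0.0863],[-0.0004,0.0005,0.0863],[-0.0004,0.0005,0.0863],[-0.0004,0.0005,0.0863]],"angular":[[0,0,0],[0,0,0],[0,0,0],[0,0,0],[0,0,0],[0,0,0],[0,0,0]],"fingers":[0.4,0.4,0.4,0.4,0.4,0.4,0.4]}'
python3 -m jog '{"delta_pos":[[0,0,0],[0,0,0],[0,0,0],[0,0,0],[0,0,0],[0,0,0]],"angular":[[0,0,0],[0,0,0],[0,0,0],[0,0,0],[0,0,0],[0,0,0]],"fingers":[-0.2,-0.5,-1,-1,-1,-1]}'
python3 -m jog '{"delta_pos":[[0,0,-0.005],[0,0,-0.03],[0,0,-0.08],[0,0,-0.1],[0,0,-0.1]],"angular":[[0,0,0],[0,0,0],[0,0,0],[0,0,0],[0,0,0]],"fingers":[-1,-1,-1,-1,-1]}'
python3 -c "
from h import *
go((607.3,-204.8,164,145),(607.3,-204.8,50,145))"
```

```text
time_s: 10.35
position: [620.1, 167.5, 65.7]
tool_rot: [0.001, 0.174, 0.985, 0.0]
wrist_force: [0.0, -0.2, 0.4]
width: 59.6
grasp_force: 0.0
time_s: 11.1
position: [620.1, 167.6, 65.6]
tool_rot: [0.001, 0.174, 0.985, 0.0]
wrist_force: [-0.6, -0.3, 5.4]
width: 36.4
grasp_force: 60.9
time_s: 11.72
position: [620.3, 167.6, 166.1]
tool_rot: [0.001, 0.174, 0.985, 0.0]
wrist_force: [0.0, -0.9, -2.6]
width: 36.9
grasp_force: 60.5
[-0.1152, -0.3543, 0.002] [0.0015, 0.0021, 0.2618] q6 end ~ 16.0
[-0.1149, -0.3545, 0.116] [0.0015, 0.0021, 0.2618] q6 end ~ 16.0
now [620.3 167.6 166.1] yaw 160.0 q6 28.0 t 11.7 w 36.9 F [ 0.  -0.9 -2.6]
```

```bash
python3 -m jog '{"delta_pos":[[-0.014,-0.044,0],[-0.03,-0.09,0],[-0.045,-0.14,0],[-0.061,-0.19,0],[-0.078,-0.24,0],[-0.094,-0.29,0],[-0.108,-0.335,0.01],[-0.115,-0.3545,0.04],[-0.115,-0.3545,0.09],[-0.115,-0.3545,0.116]],"angular":[[0,0,0.03],[0,0,0.06],[0,0,0.09],[0,0,0.13],[0,0,0.17],[0,0,0.21],[0,0,0.25],[0,0,0.2618],[0,0,0.2618],[0,0,0.2618]],"fingers":[-1,-1,-1,-1,-1,-1,-1,-1,-1,-1]}'
python3 -m jog '{"delta_pos":[[0,0,0],[0,0,0]],"angular":[[0,0,0],[0,0,0]],"fingers":[-1,-1]}'
python3 - <<'E'
from h import *
c,W,k=cam("scene"); save("s4.png",c[120:240,100:260],4)
go((607.3,-204.8,14.5,145))
E
```

```text
time_s: 12.98
position: [604.1, -204.6, 44.2]
tool_rot: [-0.003, 0.301, 0.954, 0.0]
wrist_force: [-0.6, 0.9, -2.9]
width: 36.2
grasp_force: 60.6
time_s: 13.22
position: [606.7, -205.0, 49.2]
tool_rot: [0.0, 0.301, 0.954, -0.0]
wrist_force: [-0.6, -0.4, -1.6]
width: 36.2
grasp_force: 60.6
[0.0, 0.0004, 0.0353] [0.0002, 0.0014, 0.0002] q6 end ~ 16.0
now [ 607.1 -205.1   49.8] yaw 145.0 q6 9.0 t 13.3 w 36.5 F [ 0.4 -1.  -3.2]
```

View pics/s4.png

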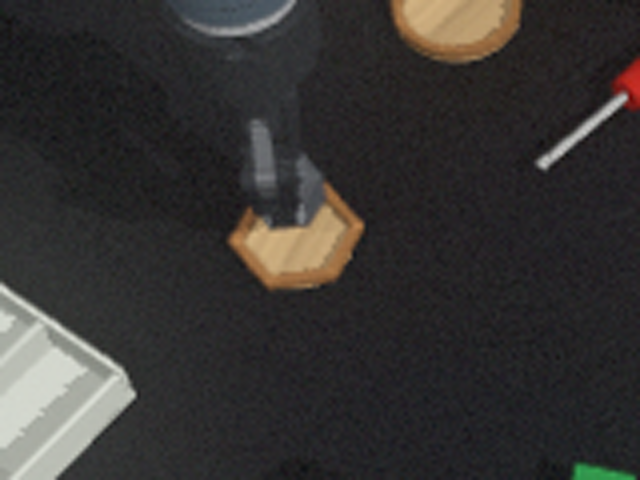

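The hex is held level over its nest at crop (297,240). I lower it slowly.

```bash
python3 -m jog '{"delta_pos":[[0,0,0.014],[0,0,0.026],[0,0,0.031],[0,0,0.033],[0,0,0.035],[0,0,0.035],[0,0,0.0355],[0,0,0.0355]],"angular":[[0,0,0],[0,0,0],[0,0,0],[0,0,0],[0,0,0],[0,0,0],[0,0,0],[0,0,0]],"fingers":[-1,-1,-1,-1,-1,-1,-1,-1]}'
python3 -m jog '{"delta_pos":[[0,0,0.001],[0,0,0.001]],"angular":[[0,0,0],[0,0,0]],"fingers":[-1,-1]}'
```

```text
time_s: 14.28
position: [606.6, -205.0, 13.6]
tool_rot: [0.0, 0.301, 0.954, -0.0]
wrist_force: [-1.1, -0.2, -0.5]
width: 36.3
grasp_force: 60.8
time_s: 14.52
position: [606.6, -205.1, 13.6]
tool_rot: [0.001, 0.301, 0.954, -0.0]
wrist_force: [-3.6, 1.5, 8.4]
width: 36.3
grasp_force: 61.8
```

```bash
python3 -m jog '{"delta_pos":[[0,0,0],[0,0,0],[0,0,0],[0,0,-0.005],[0,0,-0.03],[0,0,-0.07],[0,0,-0.12],[0,0,-0.15],[0,0,-0.15],[0,0,-0.15]],"angular":[[0,0,0],[0,0,0],[0,0,0],[0,0,0],[0,0,0],[0,0,0],[0,0,0],[0,0,0],[0,0,0],[0,0,0]],"fingers":[0,0.2,0.4,0.4,0.4,0.4,0.7,0.7,0.7,0.7]}'
cat >> h.py <<'E'
def rect(p):
    (c,s,a)=cv2.minAreaRect(p.astype(np.float32)); return np.round(c,1),np.round(s,1),round(a,1)
def layer(xy,zt,r=45,dz=4.5):
    for n in("scene","top"):
        c,W,k=cam(n); p=W[(np.hypot(W[...,0]-xy[0],W[...,1]-xy[1])<r)&(abs(W[...,2]-zt)<dz)]
        if len(p)>5: print(n,len(p),"z",np.median(p[:,2]).round(1),"tilt",np.round(np.linalg.lstsq(np.c_[p[:,:2]-xy,np.ones(len(p))],p[:,2],rcond=None)[0][:2],3),rect(p[:,:2]),np.round(cv2.minEnclosingCircle(p[:,:2].astype(np.float32))[0],1),p[:,:2].mean(0).round(1))
E
python3 - <<'E'
from h import *
print("hex");layer((607,-205),26)
print("round");layer((619,167),56)
print("sq");layer((619,167),34,60)
go((619.5,167,150,160),(619.5,167,130,128))
E
```

```text
time_s: 15.78
position: [606.2, -204.8, 161.6]
tool_rot: [-0.0, 0.301, 0.954, 0.0]
wrist_force: [1.2, -0.4, 0.3]
width: 72.3
grasp_force: 0.0
hex
scene 204 z 25.5 tilt [0.008 0.001] (array([ 606.7, -203.9]), array([41.2, 38.5]), 77.1) [ 606. -204.] [ 606.8 -203.8]
round
scene 524 z 55.4 tilt [-0.001 -0.006] (array([620.7, 168.4]), array([51.2, 49.1]), 45.7) [620.9 168. ] [621.4 168.6]
top 444 z 55.9 tilt [0.005 0.009] (array([620.7, 167.2]), array([50.9, 50.8]), 16.8) [621.3 167.5] [620.4 167.3]
sq
scene 466 z 33.3 tilt [ 0.001 -0.002] (array([621.4, 167.5]), array([66.2, 65.8]), 37.5) [621.7 167.2] [628.9 171.7]
top 389 z 33.7 tilt [0.001 0.006] (array([620.8, 166.3]), array([66.5, 66.1]), 36.6) [620.  166.6] [614.7 162.1]
[0.2025, 0.3122, 0.0117] [-0.0, -0.0013, -0.2618] q6 end ~ 35.0
[0.2024, 0.3122, 0.0317] [-0.0004, -0.0013, 0.2967] q6 end ~ 67.0
now [ 606.3 -204.9  161.5] yaw 145.0 q6 9.0 t 16.1 w 72.9 F [ 0.1 -0.4  0.5]
```

```bash
python3 -c "
from h import *
go((620.8,167.4,120,145))"
python3 -m jog '{"delta_pos":[[0.025,0.038,0],[0.055,0.083,0],[0.085,0.13,0],[0.115,0.175,0],[0.145,0.22,0],[0.175,0.265,0],[0.2,0.302,0.015],[0.2018,0.314,0.0415],[0.2018,0.314,0.0415],[0.2018,0.314,0.0415]],"angular":[[0,0,0],[0,0,0],[0,0,0],[0,0,0],[0,0,0],[0,0,0],[0,0,0],[0,0,0],[0,0,0],[0,0,0]],"fingers":[0.7,0.7,0.7,0.7,0.7,0.7,0.7,0.7,0.7,0.7]}'
python3 -c "
from h import *
go((620.8,167.4,41,145))"
```

```text
[0.2016, 0.3133, 0.0417] [-0.0002, -0.0013, -0.0] q6 end ~ 50.0
now [ 606.3 -204.9  161.5] yaw 145.0 q6 9.0 t 16.1 w 72.9 F [ 0.1 -0.4  0.5]
time_s: 17.32
position: [621.4, 167.4, 121.4]
tool_rot: [0.0, 0.301, 0.954, -0.0]
wrist_force: [-0.5, -0.4, -0.0]
width: 72.9
grasp_force: 0.0
[0.0006, -0.0003, 0.0804] [-0.0, 0.0002, -0.0005] q6 end ~ 50.0
now [621.4 167.4 121.4] yaw 145.0 q6 43.0 t 17.3 w 72.9 F [-0.5 -0.4 -0. ]
```

```bash
python3 -m jog '{"delta_pos":[[0,0,0.03],[0,0,0.055],[0,0,0.07],[0,0,0.077],[0,0,0.0804],[0,0,0.0804],[0,0,0.0804]],"angular":[[0,0,0],[0,0,0],[0,0,0],[0,0,0],[0,0,0],[0,0,0],[0,0,0]],"fingers":[0.7,0.7,0.7,0.7,0.7,0.7,0.7]}'
python3 -m jog '{"delta_pos":[[0,0,0],[0,0,0],[0,0,0],[0,0,0],[0,0,0],[0,0,0]],"angular":[[0,0,0],[0,0,0],[0,0,0],[0,0,0],[0,0,0],[0,0,0]],"fingers":[0.3,0,-1,-1,-1,-1]}'
python3 -m jog '{"delta_pos":[[0,0,-0.005],[0,0,-0.03],[0,0,-0.08],[0,0,-0.12],[0,0,-0.12]],"angular":[[0,0,0],[0,0,0],[0,0,0],[0,0,0],[0,0,0]],"fingers":[-1,-1,-1,-1,-1]}'
python3 -c "
from h import *
go((420.3,-272.7,160,145),(420.3,-272.7,50,145))"
```

```text
time_s: 18.2
position: [621.6, 168.0, 41.0]
tool_rot: [0.0, 0.301, 0.954, 0.0]
wrist_force: [0.8, 1.1, 0.1]
width: 72.6
grasp_force: 0.0
time_s: 18.95
position: [621.6, 168.2, 41.3]
tool_rot: [0.001, 0.301, 0.954, 0.0]
wrist_force: [-0.5, -0.5, 5.6]
width: 49.3
grasp_force: 61.6
time_s: 19.58
position: [622.6, 168.2, 163.8]
tool_rot: [0.003, 0.301, 0.954, 0.001]
wrist_force: [0.2, 0.1, -3.9]
width: 49.7
grasp_force: 63.5
[-0.0871, -0.4772, 0.0023] [0.0038, 0.0041, 0.0001] q6 end ~ 2.0
[-0.0867, -0.4776, 0.1123] [0.0038, 0.0041, 0.0001] q6 end ~ 2.0
now [622.6 168.2 163.8] yaw 145.0 q6 43.0 t 19.6 w 49.7 F [ 0.2  0.1 -3.9]
```

```bash
python3 -m jog '{"delta_pos":[[-0.008,-0.044,0],[-0.017,-0.095,0],[-0.027,-0.15,0],[-0.037,-0.205,0],[-0.047,-0.26,0],[-0.057,-0.315,0],[-0.067,-0.37,0],[-0.076,-0.42,0],[-0.083,-0.46,0.01],[-0.0868,-0.4774,0.03]],"angular":[[0,0,0],[0,0,0],[0,0,0],[0,0,0],[0,0,0],[0,0,0],[0,0,0],[0,0,0],[0,0,0],[0,0,0]],"fingers":[-1,-1,-1,-1,-1,-1,-1,-1,-1,-1]}'
python3 -m jog '{"delta_pos":[[0,0,0.03],[0,0,0.06],[0,0,0.08],[0,0,0.08],[0,0,0.08]],"angular":[[0,0,0],[0,0,0],[0,0,0],[0,0,0],[0,0,0]],"fingers":[-1,-1,-1,-1,-1]}'
python3 - <<'E'
from h import *
c,W,k=cam("scene"); save("s5.png",c[70:190,130:290],4)
go((420.3,-272.7,12.3,145))
E
```

```text
time_s: 20.82
position: [417.2, -274.6, 129.2]
tool_rot: [-0.0, 0.302, 0.953, -0.0]
wrist_force: [0.0, 0.5, -4.7]
width: 49.6
grasp_force: 63.6
time_s: 21.45
position: [418.6, -272.9, 50.5]
tool_rot: [-0.0, 0.301, 0.954, 0.0]
wrist_force: [-0.1, -0.2, -3.3]
width: 49.8
grasp_force: 63.4
[-0.001, 0.0012, 0.0386] [-0.0001, 0.0007, 0.0] q6 end ~ 2.0
now [ 418.8 -273.1   50.9] yaw 145.0 q6 -8.0 t 21.5 w 49.5 F [ 0.7 -0.1 -2.5]
```

View pics/s5.png

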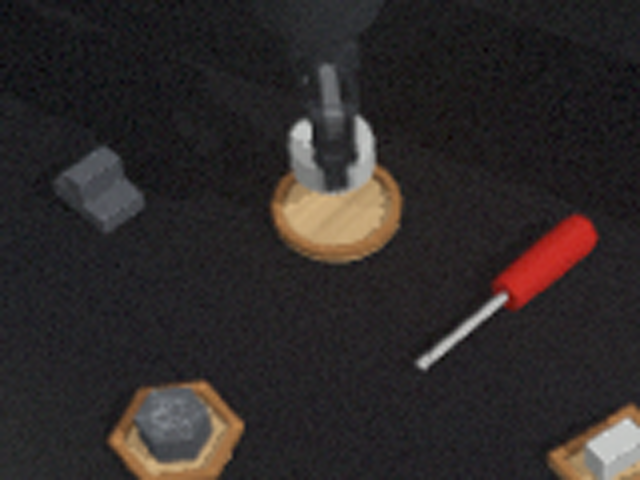

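The round block is level over its nest at crop (337,210). The hex and bar are seated in theirs. I lower it.

```bash
python3 -m jog '{"delta_pos":[[-0.001,0.001,0.015],[-0.001,0.001,0.029],[-0.001,0.001,0.034],[-0.001,0.001,0.036],[-0.001,0.001,0.038],[-0.001,0.001,0.0385],[-0.001,0.001,0.0385]],"angular":[[0,0,0],[0,0,0],[0,0,0],[0,0,0],[0,0,0],[0,0,0],[0,0,0]],"fingers":[-1,-1,-1,-1,-1,-1,-1]}'
python3 -m jog '{"delta_pos":[[0,0,0.001],[0,0,0.001]],"angular":[[0,0,0],[0,0,0]],"fingers":[-1,-1]}'
```

```text
time_s: 22.38
position: [420.0, -272.7, 12.1]
tool_rot: [0.0, 0.301, 0.954, -0.0]
wrist_force: [-0.2, -0.3, -3.8]
width: 49.4
grasp_force: 63.5
time_s: 22.62
position: [420.1, -272.8, 11.3]
tool_rot: [0.0, 0.301, 0.954, -0.0]
wrist_force: [-0.9, 0.5, 3.5]
width: 49.7
grasp_force: 64.3
```

```bash
python3 -m jog '{"delta_pos":[[0,0,0],[0,0,0],[0,0,0],[0,0,-0.005],[0,0,-0.03],[0,0,-0.07],[0,0,-0.12],[0,0,-0.15],[0,0,-0.15],[0,0,-0.15]],"angular":[[0,0,0],[0,0,0],[0,0,0],[0,0,0],[0,0,0],[0,0,0],[0,0,0],[0,0,0],[0,0,0],[0,0,0]],"fingers":[0.2,0.5,0.7,0.7,0.7,0.7,1,1,1,1]}'
python3 - <<'E'
from h import *
print("round");layer((420,-272.5),26)
print("sq");layer((620,167),34,60)
go((620.7,167,120,127),(520,-50,160,127))
E
```

```text
time_s: 23.88
position: [419.7, -272.4, 160.4]
tool_rot: [-0.0, 0.301, 0.954, 0.0]
wrist_force: [0.1, -0.1, -0.3]
width: 85.3
grasp_force: 0.0
round
scene 257 z 25.6 tilt [-0.008 -0.012] (array([ 420.9, -272.1]), array([50. , 51.1]), 53.8) [ 420.  -272.9] [ 421.5 -271.5]
top 445 z 25.9 tilt [-0.003  0.002] (array([ 419.8, -272.3]), array([51. , 50.1]), 87.8) [ 419.2 -273.2] [ 419.4 -272.5]
sq
scene 1039 z 33.4 tilt [-0.002 -0.001] (array([621.1, 167.3]), array([67.5, 66. ]), 37.3) [621.4 166.9] [621.9 168.3]
top 867 z 33.8 tilt [-0.003 -0.002] (array([620.7, 166.3]), array([66.8, 65.8]), 37.0) [619.4 166.9] [620.3 166.6]
[0.0872, 0.4752, 0.0402] [-0.0, -0.0018, 0.3141] q6 end ~ 68.0
[0.0453, 0.2397, 0.0001] [-0.0, -0.0018, 0.3141] q6 end ~ 48.0
now [ 419.6 -272.3  159.9] yaw 145.0 q6 -8.0 t 24.1 w 85.3 F [0.6 0.6 0.1]
```

```bash
python3 -m jog '{"delta_pos":[[0.009,0.05,0],[0.019,0.105,0],[0.029,0.16,0],[0.039,0.215,0],[0.049,0.27,0],[0.059,0.325,0],[0.069,0.38,0],[0.078,0.43,0],[0.085,0.465,0.01],[0.0872,0.4752,0.03]],"angular":[[0,0,0.05],[0,0,0.1],[0,0,0.15],[0,0,0.2],[0,0,0.25],[0,0,0.3],[0,0,0.314],[0,0,0.314],[0,0,0.314],[0,0,0.314]],"fingers":[1,1,1,1,1,1,1,1,1,1]}'
python3 -m jog '{"delta_pos":[[0,0,0.02],[0,0,0.03],[0,0,0.03],[0,0,0.03]],"angular":[[0,0,0],[0,0,0],[0,0,0],[0,0,0]],"fingers":[1,1,1,1]}'
python3 -c "
from h import *
go((620.8,166.9,17,127))"
```

```text
time_s: 25.32
position: [621.8, 168.9, 129.9]
tool_rot: [-0.0, 0.445, 0.895, 0.0]
wrist_force: [-0.1, -0.6, -0.2]
width: 85.2
grasp_force: 0.0
time_s: 25.82
position: [621.5, 166.4, 101.6]
tool_rot: [0.0, 0.446, 0.895, 0.0]
wrist_force: [0.0, -0.4, -1.0]
width: 85.1
grasp_force: 0.0
[0.0008, -0.0003, 0.0846] [0.0009, 0.0005, -0.0003] q6 end ~ 68.0
now [621.5 166.4 101.6] yaw 127.0 q6 61.0 t 25.8 w 85.1 F [ 0.  -0.4 -1. ]
```

```bash
python3 -m jog '{"delta_pos":[[0.0008,-0.0003,0.03],[0.0008,-0.0003,0.06],[0.0008,-0.0003,0.075],[0.0008,-0.0003,0.082],[0.0008,-0.0003,0.085],[0.0008,-0.0003,0.085],[0.0008,-0.0003,0.085]],"angular":[[0,0,0],[0,0,0],[0,0,0],[0,0,0],[0,0,0],[0,0,0],[0,0,0]],"fingers":[1,1,1,1,1,1,1]}'
python3 -m jog '{"delta_pos":[[0,0,0],[0,0,0],[0,0,0],[0,0,0],[0,0,0],[0,0,0]],"angular":[[0,0,0],[0,0,0],[0,0,0],[0,0,0],[0,0,0],[0,0,0]],"fingers":[0.6,0.3,-1,-1,-1,-1]}'
python3 -m jog '{"delta_pos":[[0,0,-0.005],[0,0,-0.02],[0,0,-0.06],[0,0,-0.1],[0,0,-0.1],[0,0,-0.1]],"angular":[[0,0,0],[0,0,0],[0,0,0],[0,0,0],[0,0,0],[0,0,0]],"fingers":[-1,-1,-1,-1,-1,-1]}'
python3 -c "
from h import *
go((397.2,241.5,118,157),(397.2,241.5,50,157))"
```

```text
time_s: 26.7
position: [620.7, 167.1, 16.6]
tool_rot: [0.0, 0.446, 0.895, 0.0]
wrist_force: [0.4, 0.8, 0.9]
width: 85.5
grasp_force: 0.0
time_s: 27.45
position: [620.9, 167.3, 17.0]
tool_rot: [0.001, 0.446, 0.895, 0.001]
wrist_force: [-0.7, -0.5, 5.9]
width: 63.8
grasp_force: 67.6
time_s: 28.2
position: [619.7, 167.0, 114.8]
tool_rot: [-0.001, 0.446, 0.895, -0.0]
wrist_force: [-1.4, -0.1, -7.4]
width: 63.9
grasp_force: 70.0
[0.1934, -0.1328, -0.0029] [-0.0012, -0.0011, -0.5235] q6 end ~ 54.0
[0.1934, -0.1327, 0.0651] [-0.0012, -0.0011, -0.5235] q6 end ~ 54.0
now [619.7 167.  114.8] yaw 127.0 q6 61.0 t 28.2 w 63.9 F [-1.4 -0.1 -7.4]
```

```bash
python3 -m jog '{"delta_pos":[[0.025,-0.017,-0.003],[0.06,-0.041,-0.003],[0.1,-0.069,-0.003],[0.14,-0.096,-0.003],[0.175,-0.12,-0.003],[0.1934,-0.1328,-0.003],[0.1934,-0.1328,0.02],[0.1934,-0.1328,0.05],[0.1934,-0.1328,0.065],[0.1934,-0.1328,0.065]],"angular":[[0,0,-0.08],[0,0,-0.18],[0,0,-0.28],[0,0,-0.38],[0,0,-0.48],[0,0,-0.5235],[0,0,-0.5235],[0,0,-0.5235],[0,0,-0.5235],[0,0,-0.5235]],"fingers":[-1,-1,-1,-1,-1,-1,-1,-1,-1,-1]}'
python3 -m jog '{"delta_pos":[[0,0,0],[0,0,0]],"angular":[[0,0,0],[0,0,0]],"fingers":[-1,-1]}'
python3 - <<'E'
from h import *
c,W,k=cam("scene"); save("s6.png",c[190:310,300:460],4)
go((397.2,241.5,10,157))
E
```

```text
time_s: 29.45
position: [396.9, 241.1, 49.2]
tool_rot: [-0.002, 0.2, 0.98, -0.001]
wrist_force: [-0.1, 0.0, -6.7]
width: 64.0
grasp_force: 70.1
time_s: 29.7
position: [398.4, 241.7, 51.4]
tool_rot: [0.0, 0.199, 0.98, 0.0]
wrist_force: [-0.3, -0.6, -6.5]
width: 64.0
grasp_force: 70.1
[0.001, -0.0007, 0.0414] [0.0008, 0.0008, -0.0001] q6 end ~ 54.0
now [398.3 241.7  51.4] yaw 157.0 q6 44.0 t 29.8 w 64.0 F [-0.3 -0.7 -7.2]
```

View pics/s6.png

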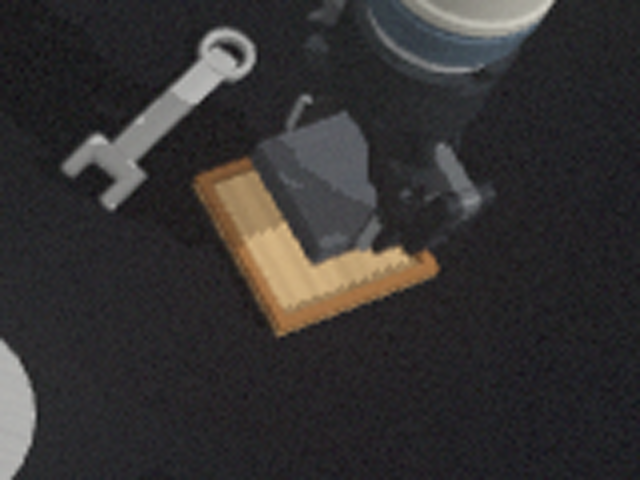

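The square is parallel to its nest at crop (315,250) and level. I lower it.

```bash
python3 -m jog '{"delta_pos":[[0.001,-0.0007,0.015],[0.001,-0.0007,0.03],[0.001,-0.0007,0.036],[0.001,-0.0007,0.038],[0.001,-0.0007,0.04],[0.001,-0.0007,0.0412],[0.001,-0.0007,0.0412],[0.001,-0.0007,0.0412]],"angular":[[0,0,0],[0,0,0],[0,0,0],[0,0,0],[0,0,0],[0,0,0],[0,0,0],[0,0,0]],"fingers":[-1,-1,-1,-1,-1,-1,-1,-1]}'
python3 -m jog '{"delta_pos":[[0,0,0.001],[0,0,0.001]],"angular":[[0,0,0],[0,0,0]],"fingers":[-1,-1]}'
```

```text
time_s: 30.75
position: [396.8, 241.4, 9.8]
tool_rot: [0.0, 0.199, 0.98, 0.0]
wrist_force: [-0.4, 0.5, -7.1]
width: 64.0
grasp_force: 70.1
time_s: 31.0
position: [396.9, 241.4, 9.0]
tool_rot: [0.0, 0.199, 0.98, 0.0]
wrist_force: [-1.3, -1.5, -0.9]
width: 64.1
grasp_force: 70.8
```

Contact is starting: the wrist force went from -7 to -1 N. I go 0.7 mm further, release, rise and check.

```bash
python3 -m jog '{"delta_pos":[[0,0,0.0007],[0,0,0.0007],[0,0,0.0007],[0,0,0.0007],[0,0,0.0007],[0,0,-0.005],[0,0,-0.03],[0,0,-0.08],[0,0,-0.13],[0,0,-0.13]],"angular":[[0,0,0],[0,0,0],[0,0,0],[0,0,0],[0,0,0],[0,0,0],[0,0,0],[0,0,0],[0,0,0],[0,0,0]],"fingers":[-1,0.7,1,1,1,1,1,1,1,1]}'
python3 - <<'E'
from h import *
for n,xy in(("sq",(397,241.5)),("round",(420,-272.5)),("hex",(607,-205)),("bar",(432,-12.3))):
    print(n);layer(xy,26,60 if n=="sq" else 40)
c,W,k=cam("scene"); save("s7.png",c)
go((400,241,140,157))
E
```

```text
time_s: 32.25
position: [398.5, 242.1, 142.6]
tool_rot: [0.003, 0.199, 0.98, 0.002]
wrist_force: [0.4, 0.5, -1.3]
width: 85.1
grasp_force: 0.0
sq
scene 869 z 25.1 tilt [-0.     0.007] (array([396.9, 241.1]), array([67. , 67.5]), 67.7) [398.8 240.8] [398. 241.]
top 407 z 25.7 tilt [-0.009  0.007] (array([396.5, 239.8]), array([65.9, 66. ]), 67.1) [396.9 240.1] [409.2 231.7]
round
scene 264 z 25.4 tilt [-0.006  0.004] (array([ 420.5, -273.2]), array([53. , 49.8]), 70.0) [ 420.4 -272.9] [ 421.5 -271.7]
top 449 z 25.8 tilt [ 0.001 -0.009] (array([ 419.4, -272.9]), array([49.8, 50.4]), 45.5) [ 419.8 -273.2] [ 419.3 -272.5]
hex
scene 204 z 25.6 tilt [ 0.    -0.002] (array([ 606.6, -204.4]), array([38.8, 39.5]), 41.8) [ 605.8 -204.2] [ 607.  -203.8]
top 251 z 25.9 tilt [-0.008  0.006] (array([ 605.2, -205.4]), array([37.8, 41.2]), 46.0) [ 605.2 -205.4] [ 605.3 -205.3]
bar
scene 98 z 25.7 tilt [-0.021 -0.008] (array([432.5, -12.7]), array([19.3, 31.7]), 82.4) [432.4 -11.7] [432.8 -12.4]
top 119 z 26.1 tilt [-0.036  0.005] (array([431.4, -13.7]), array([17.7, 32. ]), 81.5) [431.8 -12.7] [431.3 -13.6]
[-0.0034, 0.0012, -0.002] [-0.001, -0.0011, 0.0] q6 end ~ 54.0
now [396.4 241.2 138. ] yaw 157.0 q6 44.0 t 32.7 w 85.5 F [-0.4  0.1  0.7]
```

View pics/s7.png

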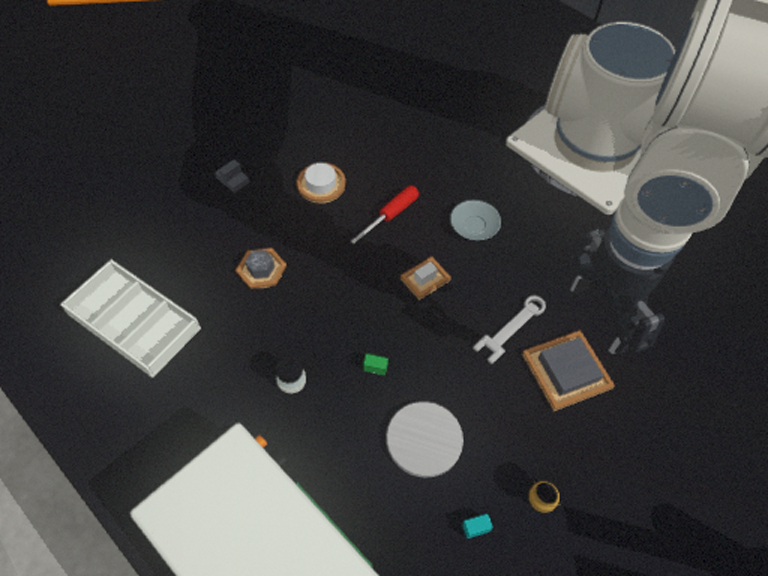

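The platen at (425,440) is empty and all four blocks lie flat in their nests: square (568,368), bar (426,273), hex (261,265), round (321,180). I hand the job in.

```bash
python3 -m jog '{"delta_pos":[[0,0,0],[0,0,0],[0,0,0],[0,0,0]],"angular":[[0,0,0],[0,0,0],[0,0,0],[0,0,0]],"fingers":[1,1,1,1]}'; python3 -c "
from cell import ticket
print(ticket.sign_off())"
```

```text
time_s: 33.2
position: [396.7, 241.4, 138.7]
tool_rot: [0.0, 0.199, 0.98, 0.0]
wrist_force: [0.4, 0.7, -0.1]
width: 85.7
grasp_force: 0.0
the job is handed in; nothing more can be done
None
```

All four blocks were set down in order, each flat, let go and within about 2 mm of its nest's centre by the cameras, and I handed the job in at 33 s; sign-off returned no verdict.

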